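# Load two reagent bottles into their colour-coded rack wells

## Robot

A 6-joint arm with a two-finger parallel gripper is mounted at the origin on a cart in front of the work surface, level with it; the furniture and walls round the work are solid. World frame = base frame: x ahead of the robot, y to its left, z up, the work surface at z = 0. Lengths are in m, angles in rad, forces in N, time in s.
With the tool pointing down it reaches from about 0.35 to 0.775 m from the base axis. Payload 5.5 kg.
Tool frame: the origin (TCP) lies midway between the tips of the shut fingers; the grasp point (between the pads) lies 19 mm behind it (env.tcp_to_grasp is the distance from the TCP to the grasp point, in m); z points along the fingers, y is the direction in which the jaws open and shut (so a half turn about z gives the same grasp; the last joint's range is limited). The gripper opens to 85 mm and grips with 20 to 120 N. Pads are 22 mm wide; open, the fingers measure 114 mm over their backs; the gripper's body (76 mm by 85 mm) begins 54 mm behind the grasp point. The pads swing forward as they close: fully open they stand 13 mm farther back than shut.
Start: joints at [0.981, 0.313, 0.046, 1.304, 0, 1.431], TCP at [0.25, 0.518, 0.231] pointing down, gripper open.
Joint ranges: [-2.76, 2.76], [-0.86, 1.69], [-1.03, 1.26], [-2.2, 2.34], [-1.47, 1.5], [-3.14, 3.14]. Speed limits (rad/s): [2.57, 2.57, 3.14, 3.14, 3.14, 3.14].

## Interface

Orientations are given as a unit quaternion [w, x, y, z].
In Python, from workcell import get_state, viewer, hand_in, finder, env gives the robot as it stands.
- The arm moves only by the tool arm_command, never from a script. Its argument "motion" is a list of rows, each an object of numbers: "x", "y", "z": the shift along the tool's x, y, z in mm; "rx", "ry", "rz": the turn, a rotation vector about the tool's x, y, z in degrees; "hand": the closure, from -1 (fully open) to 1 (shut). A call has 1 to 10 rows; each row is the pose to reach, as a shift and turn from the pose commanded when the call began, along the tool's axes at that moment; what a row does not reach only later rows make up. A row lasts 1/8 s, in which the tool goes at most 62.5 mm and 10.7 degrees, less where a joint would pass 70% of its speed; a pose out of reach is approached as far as the arm can. A call with a gripper value outside its range is refused whole. The fingers move at their own pace and stop on an object; "force" is the grip in N (left out, the last holds). Time passes only in rows, so rows that repeat a pose let the fingers close. It gives the time, the measured TCP pose, the force and the opening at its end, in the units of the state.
- get_state(): the state, without advancing time (a new reading comes with each control period).
- viewer.read_camera(name): name is "side" or "top"; returns a dict with "image" (384x512x3 uint8, red, green, blue), "z_map" (384x512 float32, m along the optical axis (not along the pixel's ray), 0 where there is no reading), "intrinsics" (3x3 intrinsics, pixels), "k1" (the pictures are not rectified: a ray, as slopes to the right and down, at radius r is drawn at 1 + k1 r^2 times it, then the intrinsics apply), "rvec" (rotation vector, rad) and "tvec" (3), from world to camera coordinates, as OpenCV has them. Camera axes: x right, y down, z forward; pixel columns grow to the right and rows downward; lengths in m; the calibration is good to about 2 mm. A picture is of the moment at which its call begins.
- hand_in(): hands the job in, once; it reports no verdict.
Trained networks look in a picture, given as the dict that the camera call returned (one of the last four; its "shot" number tells which), for a name from the list of things; names that differ only in an ending like _2 or _b are one class to them, and where a whole thing is asked for, a point or a joint stands for the part that bears it (a point fixed in the world has none). Each returns a list of dicts, best first, with "score" (0 to 1); they miss things now and then, are a little off and sometimes report something else, mostly with a low value. They report only what shows in the picture. A call takes as long as a camera call. They do not tell look-alikes from the thing itself.
- finder.find_in(picture, query): "at" ([column, row] in pixels, amid what is visible of it).
- finder.masks_of(picture, query): "region" (384x512 bool, what is visible of it) and "at" ([column, row] in pixels, amid what is visible of it).
The state is a dict: "clock": time; "joint_pos": joint angles; "qvel": joint speeds; "tau": joint torques, N m; "tcp_pos": TCP position; "orientation": TCP orientation; "wrist_force": force on the tool from outside, world axes, zero at the start; "ft_torque": the same for the moment, N m; "finger_gap": finger opening in m.
Only numpy, scipy, OpenCV 4.12 (cv2) and the standard library are available. Lean on these libraries where they do the work, as an engineer would, in place of code of your own. Each camera call takes 0.05 s, during which the arm holds its last target.

## Task

Put the small brown-glass bottle with the red cap into the white rack's well with the red collar, and the larger clear-glass bottle with the blue cap into the well with the blue collar; the brown bottles with blue caps are not wanted. Leave both standing upright on the floors of their wells; they are glass, so lower them in gently and do not drop them.

Things in the scene. Friction and masses are not known exactly. Their poses are not given: they have to be found in the camera images.
- brown_bottle_center (a point): Centre, half-way up, of the small brown-glass bottle with red cap: 55 mm in diameter, 106 mm tall, 0.14 kg, upright on the bench, z up. The fixed cap (23 to 53 mm above this point, 49 mm in diameter) is the place to grip from above. Loose bottles stand 110 mm or more apart in changing places; clutter is up to 141 mm tall. A tall machine fills the left (x and y both over 0.4 m).
- clear_bottle_center (a point): Centre, half-way up, of the larger clear-glass bottle with blue cap: 70 mm in diameter, 141 mm tall, 0.25 kg, upright on the bench, z up. The fixed cap (40 to 70 mm above this point, 49 mm in diameter) is the place to grip from above. A brown bottle with blue cap (55 x 106 mm) stands loose nearby and another at the back: not part of the job.
- red_well (a point): Centre of the floor of the well with red collar, z up: round, 92 mm inside, floor 7 mm and collar top 49 mm above the bench, empty. The rack is a fixed white block, 116 x 254 x 45 mm, its length within 0.35 rad of the y axis, with two wells 104 mm apart, collar and floor pad red in one, blue in the other; which is which changes.
- blue_well (a point): Centre of the floor of the well with blue collar, z up: round, 92 mm inside, floor 7 mm and collar top 49 mm above the bench, empty. The rack is a fixed white block, 116 x 254 x 45 mm, its length within 0.35 rad of the y axis, with two wells 104 mm apart, collar and floor pad red in one, blue in the other; which is which changes.
Not all that is in view belongs to the job. Leave any turquoise or yellow look-alike of the part that bears brown_bottle_center alone.

How it is judged:
At the end, for the whole second after the job is handed in: The brown red-capped bottle stands at rest in the red well and the clear blue-capped one in the blue well: axis within 22 mm of the well's centre, centre within 7 mm of its standing height (53 and 70.5 mm above the floor), tilted less than 10 degrees (horizontal distance between brown_bottle_center and red_well below 0.022 m and z of brown_bottle_center in the frame of red_well between 0.046 and 0.06 m and angle between each of brown_bottle_center, clear_bottle_center's own z axis and vertical below 0.17 rad and linear speed of each of brown_bottle, clear_bottle below 0.03 m/s and horizontal distance between clear_bottle_center and blue_well below 0.022 m and z of clear_bottle_center in the frame of blue_well between 0.0635 and 0.0775 m); the robot touches nothing.
It fails at once if the brown red-capped bottle is dropped: it moves free of the fingers faster than 0.7 m/s (a fall of about 25 mm) (contact force between brown_bottle and the fingers below 0.05 N and linear speed of brown_bottle above 0.7 m/s).
It fails at once if the clear blue-capped bottle is dropped: it moves free of the fingers faster than 0.7 m/s (a fall of about 25 mm) (contact force between clear_bottle and the fingers below 0.05 N and linear speed of clear_bottle above 0.7 m/s).
It also fails if it takes over 64 s, if anything falls off the work surface, if the arm or the gripper's body presses on something with over 40 N, if the wrist force passes 120 N, or if a joint passes its speed limit or range.

## Working session

There is one attempt and no reset: what is moved stays moved. The work goes in short steps, Python scripts to look and compute and a tool call to move; the robot and the scene stay as the last step left them, time stands still between calls to the robot, and variables do not carry over. Pictures are saved under pics/ and viewed, and the job is handed in when it is done.

Besides the shell and the picture viewer there is one more tool, called after "Request:" as name(argument=value, ...), one argument or row to a line, values as JSON. arm_command: Moves the arm, as the interface text tells. Its arguments: {"type":"object","properties":{"motion":{"type":"array","items":{"type":"object","properties":{"x":{"type":"number"},"y":{"type":"number"},"z":{"type":"number"},"rx":{"type":"number"},"ry":{"type":"number"},"rz":{"type":"number"},"hand":{"type":"number"}}}},"force":{"type":"number"}},"required":["motion"]}

```bash
mkdir -p pics; ls; cat > h.py <<'E'
import numpy as np, cv2
from workcell import get_state, viewer, hand_in, finder, env
def cam(n,save=None):
    p=viewer.read_camera(n)
    if save: cv2.imwrite('pics/'+save+'.png',cv2.cvtColor(p['image'],cv2.COLOR_RGB2BGR))
    return p
def world(p,uv,z=None):
    """world points for Nx2 pixels; depth z or from z_map"""
    uv=np.atleast_2d(np.asarray(uv,float)); K=np.asarray(p['intrinsics'])
    n=cv2.undistortPoints(uv[:,None],K,np.array([p['k1'],0,0,0.]))[:,0]
    if z is None: z=p['z_map'][uv[:,1].round().astype(int),uv[:,0].round().astype(int)]
    c=np.c_[n,np.ones(len(n))]*np.asarray(z).reshape(-1,1)
    R=cv2.Rodrigues(np.asarray(p['rvec'],float))[0]
    return (c-np.asarray(p['tvec']).ravel())@R
def maskpts(p,m):
    v,u=np.nonzero(m&(p['z_map']>0)); return world(p,np.c_[u,v])
E
python3 - <<'E'
from h import *
s=get_state(); print({k:np.round(v,3) for k,v in s.items()}); print(env.tcp_to_grasp)
for n in('top','side'):
    p=cam(n,n+'0'); np.save(n+'0.npy',p,allow_pickle=True)
    for q in('brown_bottle_center','clear_bottle_center','red_well','blue_well'):
        print(n,q,[(np.round(d['at'],0).tolist(),round(d['score'],2),np.round(world(p,d['at'])[0],3)) for d in finder.find_in(p,q)])
E
```

```text
pics
{'clock': np.float64(0.0), 'joint_pos': array([0.981, 0.314, 0.045, 1.304, 0.   , 1.431]), 'qvel': array([ 0.001, -0.001,  0.001, -0.001,  0.   ,  0.001]), 'tau': array([-2.0000e-03, -4.8063e+01,  2.9853e+01,  1.9000e-02, -0.0000e+00,
        0.0000e+00]), 'tcp_pos': array([0.25 , 0.517, 0.23 ]), 'orientation': array([-0.   ,  0.223,  0.975, -0.001]), 'wrist_force': array([ 0.285, -0.326,  0.06 ]), 'ft_torque': array([-0.013,  0.005, -0.006]), 'finger_gap': np.float64(0.085)}
0.0187
top brown_bottle_center [([184.0, 178.0], 0.97, array([0.587, 0.2  , 0.1  ])), ([337.0, 164.0], 0.93, array([ 0.624, -0.134,  0.104])), ([132.0, 172.0], 0.72, array([0.597, 0.315, 0.103])), ([225.0, 179.0], 0.7, array([0.584, 0.11 , 0.105]))]
top clear_bottle_center [([150.0, 235.0], 0.7, array([0.458, 0.258, 0.138]))]
top red_well [([308.0, 221.0], 0.78, array([ 0.508, -0.082,  0.008]))]
top blue_well [([350.0, 220.0], 0.94, array([ 0.513, -0.182,  0.006])), ([179.0, 174.0], 0.2, array([0.594, 0.213, 0.103]))]
side brown_bottle_center [([335.0, 195.0], 0.98, array([ 0.612, -0.129,  0.069])), ([196.0, 160.0], 0.96, array([0.587, 0.206, 0.077])), ([158.0, 144.0], 0.8, array([0.594, 0.315, 0.085])), ([234.0, 173.0], 0.65, array([0.576, 0.1  , 0.082]))]
side clear_bottle_center [([144.0, 190.0], 0.91, array([0.444, 0.255, 0.091]))]
side red_well [([297.0, 236.0], 0.82, array([ 0.519, -0.078,  0.007]))]
side blue_well []
```

View pics/top0.png

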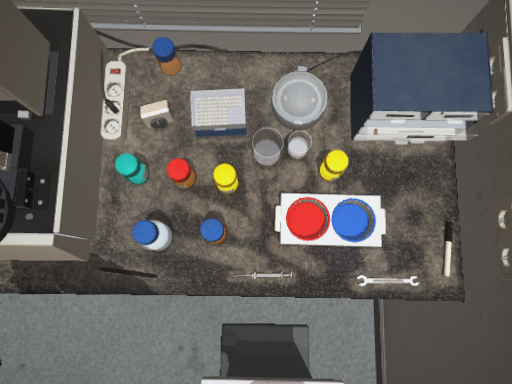

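View pics/side0.png

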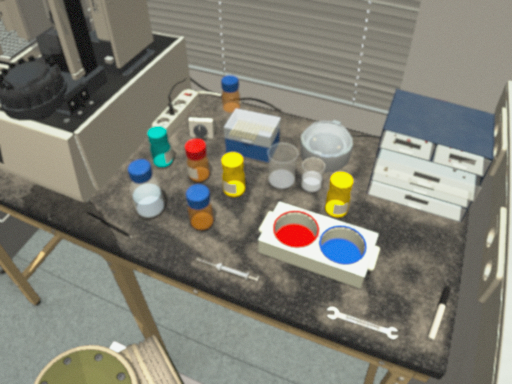

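The top picture shows the red-capped brown bottle at about (178,168), the clear blue-capped one at (148,233), an unwanted blue-capped brown one at (212,230), and the rack with red well at (307,219) and blue well at (353,220). Next I'll fit the cap tops and collars.

```bash
python3 - <<'E'
from h import *
P={n:np.load(n+'0.npy',allow_pickle=True).item() for n in('top','side')}
for n,p in P.items():
    R=cv2.Rodrigues(np.asarray(p['rvec'],float))[0]; print(n,'cam',np.round(-R.T@np.asarray(p['tvec']).ravel(),3),p['intrinsics'][0][0])
    q,_=cv2.projectPoints(np.array([[.25,.517,.23]]),p['rvec'],p['tvec'],np.asarray(p['intrinsics']),np.array([p['k1'],0,0,0.])); print(q.ravel())
    v,u=np.mgrid[0:384,0:512]; W=world(p,np.c_[u.ravel(),v.ravel()]).reshape(384,512,3); ok=p['z_map']>0
    hsv=cv2.cvtColor(p['image'],cv2.COLOR_RGB2HSV); H,S,V=[hsv[...,i].astype(int) for i in range(3)]
    red=((H<8)|(H>172))&(S>150)&(V>80)&ok; blue=(H>100)&(H<125)&(S>130)&ok
    def near(c,r): return np.hypot(W[...,0]-c[0],W[...,1]-c[1])<r
    for nm,m,c,r,zr in (('brown',red,(.59,.205),.05,(.098,.115)),('clear',blue,(.455,.26),.05,(.133,.15)),('unwanted',blue,(.45,.13),.06,(.098,.115)),
        ('redcol',red,(.51,-.08),.065,(.04,.06)),('bluecol',blue,(.51,-.182),.065,(.04,.06)),('redfl',red,(.51,-.08),.06,(-.005,.018)),('bluefl',blue,(.51,-.182),.06,(-.005,.018))):
        mm=m&near(c,r)&(W[...,2]>zr[0])&(W[...,2]<zr[1]); X=W[mm]
        if len(X)<8: print(nm,len(X)); continue
        (cx,cy),rr=cv2.minEnclosingCircle(X[:,:2].astype(np.float32))
        print(n,nm,len(X),'mean',X.mean(0).round(4),'circ',round(cx,4),round(cy,4),round(rr,4),'bbox mid',((X.min(0)+X.max(0))/2).round(4), 'ext',np.ptp(X,axis=0).round(3))
# heights on the surface map: tall things between
p=P['top']; v,u=np.mgrid[0:384,0:512]; W=world(p,np.c_[u.ravel(),v.ravel()])
X=W[(p['z_map'].ravel()>0)]
g=np.zeros((14,18))
for i in range(14):
    for j in range(18):
        a=.3+.04*i;b=.45-.04*j
        s=X[(abs(X[:,0]-a)<.02)&(abs(X[:,1]-b)<.02),2]; g[i,j]=s.max() if len(s) else -1
print('cols y',[round(.45-.04*j,2) for j in range(18)])
for i in range(14): print(round(.3+.04*i,2),(g[i]*1000).astype(int))
E
```

```text
top cam [0.393 0.04  1.029] 430.76559581812006
[-22.07182351 349.44138836]
top brown 392 mean [0.605  0.2147 0.1043] circ 0.606 0.2154 0.0256 bbox mid [0.6053 0.215  0.1035] ext [0.047 0.049 0.011]
top clear 445 mean [0.4642 0.2705 0.1395] circ 0.4646 0.2707 0.0247 bbox mid [0.4648 0.2703 0.1386] ext [0.048 0.047 0.011]
top unwanted 401 mean [0.474  0.1364 0.1045] circ 0.4747 0.1367 0.0249 bbox mid [0.4743 0.1365 0.104 ] ext [0.046 0.046 0.01 ]
top redcol 200 mean [ 0.5092 -0.0755  0.0481] circ 0.5083 -0.0768 0.0499 bbox mid [ 0.5094 -0.0765  0.0484] ext [0.097 0.099 0.011]
top bluecol 186 mean [ 0.5066 -0.1766  0.0481] circ 0.508 -0.1805 0.0497 bbox mid [ 0.5076 -0.1808  0.048 ] ext [0.097 0.098 0.01 ]
top redfl 1075 mean [ 0.5098 -0.0781  0.0063] circ 0.5089 -0.0773 0.0455 bbox mid [ 0.5098 -0.0776  0.0089] ext [0.087 0.086 0.017]
top bluefl 1016 mean [ 0.509  -0.1837  0.0064] circ 0.5076 -0.1805 0.0452 bbox mid [ 0.5094 -0.1844  0.0061] ext [0.086 0.081 0.012]
side cam [-0.044 -0.228  0.774] 431.841851667685
[-27.59960356 170.90751265]
side brown 253 mean [0.6033 0.2136 0.105 ] ci
[... 1370 characters left out ...]
 194   4   3 142 141   3 106 108   4   4  42  51  14  53  50  11  51]
0.54 [243 195   3   3   3   3   4   4   4   3   4  41  50  52  51  52  53  52]
0.58 [243 194  49 108  51 107 109  50 109 108   4   4  47  48  46  49  48  47]
0.62 [192 193 106 111 108 107 108  54 108 108   5  93   4   4 107 109   5   3]
0.66 [357 194   3 102   3   4   3   4   3   5  95  94  94  73 109 109 111 133]
0.7 [366 195  45   4   5   4  89  90  91  89  95  93  92  73   3   5 207 209]
0.74 [374 194  67  59  59  59  90  91  92  91  51  75  94  92  85   6 208 207]
0.78 [381 194 103  47  56  60  92  93  91  92   4  89 101 101  95   5 208 208]
0.82 [383 195  46   4   4   4   4   6  87  90   4  89 101 102  93   4 208 209]
```

```bash
cat >> h.py <<'E'
from scipy.spatial.transform import Rotation as Ro
def plan(*tg):
    """targets (x,y,z,tool-y yaw deg): print tool-frame shift mm and turn deg from the measured pose"""
    s=get_state(); q=np.asarray(s['orientation']); R=Ro.from_quat(np.r_[q[1:],q[0]]); t0=np.asarray(s['tcp_pos'])
    y=R.as_matrix()[:,1]; print('t',round(float(s['clock']),2),'tcp',t0.round(4),'yaw_y',round(np.degrees(np.arctan2(y[1],y[0])),2),'gap',round(float(s['finger_gap']),4),'j',np.round(s['joint_pos'],2))
    for x,y_,z,a in tg:
        a=np.radians(a); Y=np.array([np.cos(a),np.sin(a),0]); Z=np.array([0,0,-1.]); T=np.c_[np.cross(Y,Z),Y,Z]
        print((x,y_,z),'xyz',(1000*R.inv().apply(np.array([x,y_,z])-t0)).round(1),'r',np.degrees((R.inv()*Ro.from_matrix(T)).as_rotvec()).round(1))
E
python3 -c "
from h import *
plan((.36,.30,.28,45),(.45,.22,.26,45),(.606,.2153,.25,45))"
```

```text
t 0.5 tcp [0.25   0.5178 0.2313] yaw_y 64.23 gap 0.0852 j [ 0.98  0.31  0.05  1.3  -0.    1.43]
(0.36, 0.3, 0.28) xyz [-193.7 -148.3  -48.7] r [ 0.   0.  19.2]
(0.45, 0.22, 0.26) xyz [-309.6 -181.3  -28.7] r [ 0.   0.  19.2]
(0.606, 0.2153, 0.25) xyz [-452.1 -117.7  -18.7] r [ 0.   0.  19.2]
```

Request:
arm_command(
  motion=[
    {"x":-50,"y":-37,"z":-12,"rz":5,"hand":-1},
    {"x":-97,"y":-74,"z":-24,"rz":10,"hand":-1},
    {"x":-145,"y":-111,"z":-36,"rz":15,"hand":-1},
    {"x":-194,"y":-148,"z":-49,"rz":19.2,"hand":-1},
    {"x":-252,"y":-165,"z":-38,"rz":19.2,"hand":-1},
    {"x":-310,"y":-181,"z":-29,"rz":19.2,"hand":-1},
    {"x":-358,"y":-160,"z":-25,"rz":19.2,"hand":-1},
    {"x":-405,"y":-139,"z":-22,"rz":19.2,"hand":-1},
    {"x":-452,"y":-118,"z":-19,"rz":19.2,"hand":-1},
    {"x":-452,"y":-118,"z":-19,"rz":19.2,"hand":-1},
  ],
)

```text
invalid input at $.motion[0]: expected keys x, y, z, rx, ry, rz, hand
```

```bash
python3 -c "
from h import *
plan((.606,.2153,.12,45),(.606,.2153,.073,45))"
```

```text
t 0.5 tcp [0.25   0.5178 0.2313] yaw_y 64.23 gap 0.0852 j [ 0.98  0.31  0.05  1.3  -0.    1.43]
(0.606, 0.2153, 0.12) xyz [-452.1 -117.7  111.3] r [ 0.   0.  19.2]
(0.606, 0.2153, 0.073) xyz [-452.1 -117.7  158.3] r [ 0.   0.  19.2]
```

Request:
arm_command(
  motion=[
    {"x":-50,"y":-37,"z":-12,"rx":0,"ry":0,"rz":5,"hand":-1},
    {"x":-97,"y":-74,"z":-24,"rx":0,"ry":0,"rz":10,"hand":-1},
    {"x":-145,"y":-111,"z":-36,"rx":0,"ry":0,"rz":15,"hand":-1},
    {"x":-194,"y":-148,"z":-49,"rx":0,"ry":0,"rz":19.2,"hand":-1},
    {"x":-252,"y":-165,"z":-38,"rx":0,"ry":0,"rz":19.2,"hand":-1},
    {"x":-310,"y":-181,"z":-29,"rx":0,"ry":0,"rz":19.2,"hand":-1},
    {"x":-358,"y":-160,"z":-25,"rx":0,"ry":0,"rz":19.2,"hand":-1},
    {"x":-405,"y":-139,"z":-22,"rx":0,"ry":0,"rz":19.2,"hand":-1},
    {"x":-452,"y":-118,"z":-19,"rx":0,"ry":0,"rz":19.2,"hand":-1},
    {"x":-452,"y":-118,"z":-19,"rx":0,"ry":0,"rz":19.2,"hand":-1},
  ],
)

```text
clock: 1.75
tcp_pos: [0.6085, 0.2141, 0.2471]
orientation: [-0.001, 0.383, 0.924, -0.001]
wrist_force: [-0.8, -0.6, -0.0]
finger_gap: 0.0854
```

```bash
python3 -c "
from h import *
cam('side','side1');cam('top','top1')
plan((.606,.2153,.12,45),(.606,.2153,.073,45))"
```

```text
t 1.85 tcp [0.6055 0.2148 0.2493] yaw_y 45.0 gap 0.0851 j [0.22 0.45 0.29 1.41 0.   1.  ]
(0.606, 0.2153, 0.12) xyz [ -0.2   0.9 129.3] r [-0.1 -0.1 -0. ]
(0.606, 0.2153, 0.073) xyz [ -0.2   1.  176.3] r [-0.1 -0.1 -0. ]
```

View pics/side1.png

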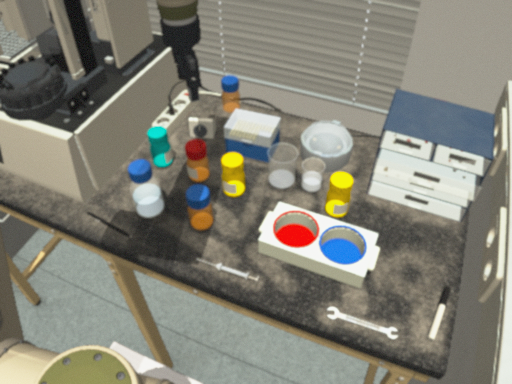

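The side picture shows the gripper at about (190,80), above the red-capped bottle at (196,160), and nothing else has moved. I'll go down.

Request:
arm_command(
  motion=[
    {"x":0,"y":1,"z":45,"rx":0,"ry":0,"rz":0,"hand":-1},
    {"x":0,"y":1,"z":90,"rx":0,"ry":0,"rz":0,"hand":-1},
    {"x":0,"y":1,"z":120,"rx":0,"ry":0,"rz":0,"hand":-1},
    {"x":0,"y":1,"z":140,"rx":0,"ry":0,"rz":0,"hand":-1},
    {"x":0,"y":1,"z":158,"rx":0,"ry":0,"rz":0,"hand":-1},
    {"x":0,"y":1,"z":170,"rx":0,"ry":0,"rz":0,"hand":-1},
    {"x":0,"y":1,"z":176,"rx":0,"ry":0,"rz":0,"hand":-1},
    {"x":0,"y":1,"z":176,"rx":0,"ry":0,"rz":0,"hand":-1},
  ],
)

```text
clock: 2.85
tcp_pos: [0.6062, 0.2159, 0.0747]
orientation: [0.0, 0.382, 0.924, 0.0]
wrist_force: [-0.3, 0.0, -0.6]
finger_gap: 0.0852
```

```bash
python3 -c "
from h import *
cam('side','side2')
plan((.606,.2153,.073,45));print(get_state()['wrist_force'])"
```

```text
t 2.9 tcp [0.6066 0.2159 0.075 ] yaw_y 45.04 gap 0.0853 j [ 0.22  0.53 -0.02  1.02  0.    1.  ]
(0.606, 0.2153, 0.073) xyz [ 0.  -0.9  2. ] r [0. 0. 0.]
[-0.40397108 -0.03316576 -0.27824899]
```

View pics/side2.png

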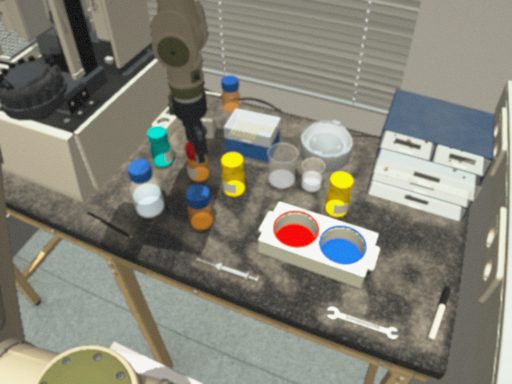

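The fingers straddle the red cap at about (197,150). I'll close on it gently.

Request:
arm_command(
  motion=[
    {"x":0,"y":-0.5,"z":1,"rx":0,"ry":0,"rz":0,"hand":1},
    {"x":0,"y":-0.5,"z":1,"rx":0,"ry":0,"rz":0,"hand":1},
    {"x":0,"y":-0.5,"z":1,"rx":0,"ry":0,"rz":0,"hand":1},
    {"x":0,"y":-0.5,"z":1,"rx":0,"ry":0,"rz":0,"hand":1},
    {"x":0,"y":-0.5,"z":1,"rx":0,"ry":0,"rz":0,"hand":1},
    {"x":0,"y":-0.5,"z":1,"rx":0,"ry":0,"rz":0,"hand":1},
  ],
  force=45,
)

```text
clock: 3.65
tcp_pos: [0.6068, 0.2156, 0.0739]
orientation: [0.001, 0.382, 0.924, 0.001]
wrist_force: [-0.1, 0.9, 5.3]
finger_gap: 0.048
```

Request:
arm_command(
  motion=[
    {"x":0,"y":0,"z":-5,"rx":0,"ry":0,"rz":0,"hand":1},
    {"x":0,"y":0,"z":-12,"rx":0,"ry":0,"rz":0,"hand":1},
    {"x":0,"y":0,"z":-12,"rx":0,"ry":0,"rz":0,"hand":1},
  ],
)

```text
clock: 4.03
tcp_pos: [0.6062, 0.2154, 0.0857]
orientation: [0.0, 0.382, 0.924, 0.0]
wrist_force: [0.3, 0.0, -1.0]
finger_gap: 0.0485
```

```bash
python3 -c "
from h import *
cam('side','side3')
plan((.606,.2153,.27,45),(.508,-.0768,.27,0));print(get_state()['wrist_force'])"
```

```text
t 4.08 tcp [0.6061 0.2153 0.0854] yaw_y 45.02 gap 0.048 j [ 0.22  0.52 -0.01  1.04 -0.    1.  ]
(0.606, 0.2153, 0.27) xyz [ 0.000e+00 -1.000e-01 -1.846e+02] r [-0.  0.  0.]
(0.508, -0.0768, 0.27) xyz [-137.1 -276.  -184.6] r [-0.  0. 45.]
[-0.14411245  0.17921683 -1.89661095]
```

View pics/side3.png

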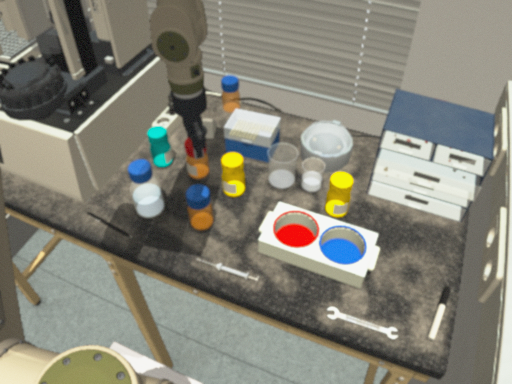

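Request:
arm_command(
  motion=[
    {"x":0,"y":0,"z":-30,"rx":0,"ry":0,"rz":0,"hand":1},
    {"x":0,"y":0,"z":-70,"rx":0,"ry":0,"rz":0,"hand":1},
    {"x":0,"y":0,"z":-110,"rx":0,"ry":0,"rz":0,"hand":1},
    {"x":0,"y":0,"z":-150,"rx":0,"ry":0,"rz":0,"hand":1},
    {"x":-10,"y":-20,"z":-175,"rx":0,"ry":0,"rz":5,"hand":1},
    {"x":-28,"y":-56,"z":-185,"rx":0,"ry":0,"rz":13,"hand":1},
    {"x":-50,"y":-100,"z":-185,"rx":0,"ry":0,"rz":21,"hand":1},
    {"x":-72,"y":-145,"z":-185,"rx":0,"ry":0,"rz":29,"hand":1},
    {"x":-94,"y":-190,"z":-185,"rx":0,"ry":0,"rz":37,"hand":1},
    {"x":-112,"y":-226,"z":-185,"rx":0,"ry":0,"rz":43,"hand":1},
  ],
)

```text
clock: 5.32
tcp_pos: [0.5246, -0.0252, 0.2701]
orientation: [-0.0, 0.696, 0.718, -0.0]
wrist_force: [1.0, 0.1, -1.0]
finger_gap: 0.0481
```

```bash
python3 -c "
from h import *
plan((.508,-.0768,.27,0),(.508,-.0768,.1,0))"
```

```text
t 5.33 tcp [ 0.5246 -0.0252  0.2701] yaw_y 1.78 gap 0.0481 j [-0.2   0.21  0.    1.36 -0.    1.34]
(0.508, -0.0768, 0.27) xyz [-51.  -18.2   0.1] r [-0.   0.   1.8]
(0.508, -0.0768, 0.1) xyz [-51.  -18.1 170.1] r [-0.   0.   1.8]
```

Request:
arm_command(
  motion=[
    {"x":-30,"y":-11,"z":0,"rx":0,"ry":0,"rz":1.8,"hand":1},
    {"x":-48,"y":-18,"z":0,"rx":0,"ry":0,"rz":1.8,"hand":1},
    {"x":-51,"y":-18,"z":0,"rx":0,"ry":0,"rz":1.8,"hand":1},
    {"x":-51,"y":-18,"z":0,"rx":0,"ry":0,"rz":1.8,"hand":1},
    {"x":-51,"y":-18,"z":30,"rx":0,"ry":0,"rz":1.8,"hand":1},
    {"x":-51,"y":-18,"z":65,"rx":0,"ry":0,"rz":1.8,"hand":1},
    {"x":-51,"y":-18,"z":95,"rx":0,"ry":0,"rz":1.8,"hand":1},
    {"x":-51,"y":-18,"z":115,"rx":0,"ry":0,"rz":1.8,"hand":1},
    {"x":-51,"y":-18,"z":120,"rx":0,"ry":0,"rz":1.8,"hand":1},
    {"x":-51,"y":-18,"z":120,"rx":0,"ry":0,"rz":1.8,"hand":1},
  ],
)

```text
clock: 6.58
tcp_pos: [0.5097, -0.0747, 0.1505]
orientation: [-0.0, 0.705, 0.709, 0.0]
wrist_force: [-0.3, 1.0, -0.9]
finger_gap: 0.0482
```

```bash
python3 -c "
from h import *
cam('side','side4')
plan((.508,-.0768,.1,0),(.508,-.0768,.081,0));print(get_state()['wrist_force'])"
```

```text
t 6.62 tcp [ 0.5101 -0.0749  0.151 ] yaw_y 0.27 gap 0.0483 j [-0.3   0.24 -0.26  1.08  0.    1.26]
(0.508, -0.0768, 0.1) xyz [-1.9 -2.1 51. ] r [0.1 0.  0.3]
(0.508, -0.0768, 0.081) xyz [-1.9 -2.2 70. ] r [0.1 0.  0.3]
[-0.26514614 -0.23539197 -1.11192413]
```

View pics/side4.png

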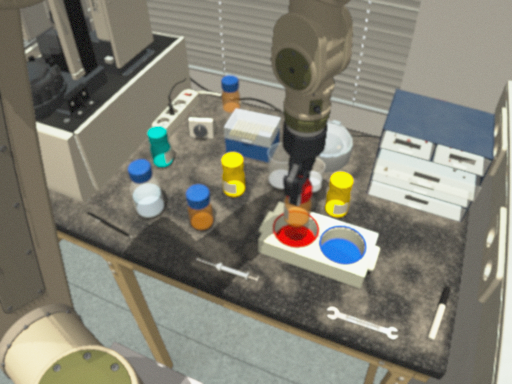

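The bottle hangs upright over the red well at about (298,215). I'll lower it.

Request:
arm_command(
  motion=[
    {"x":-2,"y":-2,"z":15,"rx":0,"ry":0,"rz":0,"hand":1},
    {"x":-2,"y":-2,"z":30,"rx":0,"ry":0,"rz":0,"hand":1},
    {"x":-2,"y":-2,"z":45,"rx":0,"ry":0,"rz":0,"hand":1},
    {"x":-2,"y":-2,"z":55,"rx":0,"ry":0,"rz":0,"hand":1},
    {"x":-2,"y":-2,"z":62,"rx":0,"ry":0,"rz":0,"hand":1},
    {"x":-2,"y":-2,"z":66,"rx":0,"ry":0,"rz":0,"hand":1},
    {"x":-2,"y":-2,"z":68,"rx":0,"ry":0,"rz":0,"hand":1},
    {"x":-2,"y":-2,"z":69,"rx":0,"ry":0,"rz":0,"hand":1},
    {"x":-2,"y":-2,"z":69,"rx":0,"ry":0,"rz":0,"hand":1},
  ],
)

```text
clock: 7.75
tcp_pos: [0.5076, -0.0773, 0.0815]
orientation: [0.0, 0.706, 0.709, 0.0]
wrist_force: [-1.0, 0.5, -0.3]
finger_gap: 0.0483
```

Request:
arm_command(
  motion=[
    {"x":0,"y":0,"z":1,"rx":0,"ry":0,"rz":0,"hand":1},
    {"x":0,"y":0,"z":1,"rx":0,"ry":0,"rz":0,"hand":1},
  ],
)

```text
clock: 8.0
tcp_pos: [0.5078, -0.0774, 0.0809]
orientation: [0.0, 0.706, 0.709, 0.0]
wrist_force: [-1.2, 0.2, 2.7]
finger_gap: 0.0477
```

Contact is felt, so I'll release in stages.

Request:
arm_command(
  motion=[
    {"x":0,"y":0,"z":0.5,"rx":0,"ry":0,"rz":0,"hand":0},
    {"x":0,"y":0,"z":0.5,"rx":0,"ry":0,"rz":0,"hand":-0.3},
    {"x":0,"y":0,"z":0.5,"rx":0,"ry":0,"rz":0,"hand":-0.6},
    {"x":0,"y":0,"z":0.5,"rx":0,"ry":0,"rz":0,"hand":-1},
    {"x":0,"y":0,"z":0.5,"rx":0,"ry":0,"rz":0,"hand":-1},
    {"x":0,"y":0,"z":0.5,"rx":0,"ry":0,"rz":0,"hand":-1},
  ],
)

```text
clock: 8.75
tcp_pos: [0.5074, -0.0772, 0.0797]
orientation: [-0.0, 0.706, 0.709, 0.0]
wrist_force: [0.0, -0.3, 0.4]
finger_gap: 0.0854
```

```bash
python3 -c "
from h import *
cam('side','side5')
plan((.508,-.0768,.25,0),(.464,.2705,.25,0));print(get_state()['wrist_force'])"
```

```text
t 8.8 tcp [ 0.5074 -0.0772  0.0797] yaw_y 0.23 gap 0.0858 j [-0.31  0.29 -0.37  0.91  0.    1.26]
(0.508, -0.0768, 0.25) xyz [   0.4    0.6 -170.3] r [-0.  -0.   0.2]
(0.464, 0.2705, 0.25) xyz [ 347.9  -42.  -170.2] r [-0.  -0.   0.2]
[ 0.52192595 -0.3568127   0.77496796]
```

View pics/side5.png

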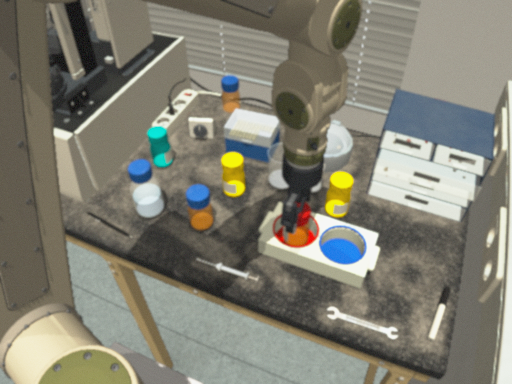

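The brown bottle stands in the red well at about (297,230), with the fingers open. I'll retreat and go to the clear bottle.

Request:
arm_command(
  motion=[
    {"x":0,"y":0,"z":-20,"rx":0,"ry":0,"rz":0,"hand":-1},
    {"x":0,"y":0,"z":-65,"rx":0,"ry":0,"rz":0,"hand":-1},
    {"x":0,"y":0,"z":-115,"rx":0,"ry":0,"rz":0,"hand":-1},
    {"x":10,"y":-1,"z":-155,"rx":0,"ry":0,"rz":0,"hand":-1},
    {"x":55,"y":-7,"z":-170,"rx":0,"ry":0,"rz":0,"hand":-1},
    {"x":110,"y":-14,"z":-170,"rx":0,"ry":0,"rz":0,"hand":-1},
    {"x":165,"y":-20,"z":-170,"rx":0,"ry":0,"rz":0,"hand":-1},
    {"x":220,"y":-27,"z":-170,"rx":0,"ry":0,"rz":0,"hand":-1},
    {"x":275,"y":-33,"z":-170,"rx":0,"ry":0,"rz":0,"hand":-1},
    {"x":320,"y":-39,"z":-170,"rx":0,"ry":0,"rz":0,"hand":-1},
  ],
)

```text
clock: 10.05
tcp_pos: [0.4667, 0.2446, 0.2499]
orientation: [0.0, 0.705, 0.709, 0.0]
wrist_force: [1.6, 0.1, -0.4]
finger_gap: 0.0856
```

```bash
python3 - <<'E'
from h import *
p=cam('side','side6')
v,u=np.mgrid[0:384,0:512]; W=world(p,np.c_[u.ravel(),v.ravel()]).reshape(384,512,3)
hsv=cv2.cvtColor(p['image'],cv2.COLOR_RGB2HSV); H,S,V=[hsv[...,i].astype(int) for i in range(3)]
red=((H<8)|(H>172))&(S>150)&(V>80)&(p['z_map']>0)
m=red&(W[...,2]>.105)&(W[...,2]<.125)&(abs(W[...,1]+.077)<.05); X=W[m]; print(len(X),cv2.minEnclosingCircle(X[:,:2].astype(np.float32)),X[:,2].max())
plan((.464,.2705,.25,0),(.464,.2705,.107,0))
E
```

```text
375 ((0.5083006024360657, -0.07828378677368164), 0.025316443294286728) 0.11626484010471523
t 10.1 tcp [0.4657 0.2488 0.2498] yaw_y 0.49 gap 0.0856 j [ 0.34  0.22 -0.04  1.32  0.    1.9 ]
(0.464, 0.2705, 0.25) xyz [21.7 -1.6 -0.2] r [-0.  -0.2  0.5]
(0.464, 0.2705, 0.107) xyz [ 21.2  -1.5 142.8] r [-0.  -0.2  0.5]
```

View pics/side6.png

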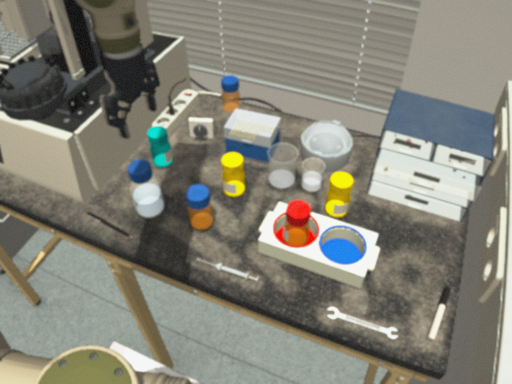

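The brown bottle is centred in the red well (about 1.5 mm off, upright). Next I'll line up over the clear bottle.

Request:
arm_command(
  motion=[
    {"x":22,"y":-2,"z":10,"rx":0,"ry":0,"rz":0,"hand":-1},
    {"x":25,"y":-2,"z":40,"rx":0,"ry":0,"rz":0,"hand":-1},
    {"x":25,"y":-2,"z":60,"rx":0,"ry":0,"rz":0,"hand":-1},
    {"x":25,"y":-2,"z":70,"rx":0,"ry":0,"rz":0,"hand":-1},
    {"x":25,"y":-2,"z":70,"rx":0,"ry":0,"rz":0,"hand":-1},
    {"x":25,"y":-2,"z":70,"rx":0,"ry":0,"rz":0,"hand":-1},
  ],
)

```text
clock: 10.85
tcp_pos: [0.4657, 0.2676, 0.1808]
orientation: [0.0, 0.706, 0.708, 0.001]
wrist_force: [0.6, 0.7, 0.2]
finger_gap: 0.0857
```

```bash
python3 -c "
from h import *
plan((.464,.2705,.107,0))"
```

```text
t 10.85 tcp [0.4657 0.2676 0.1808] yaw_y 0.21 gap 0.0857 j [ 0.37  0.26 -0.15  1.16  0.    1.94]
(0.464, 0.2705, 0.107) xyz [ 2.8 -1.8 73.8] r [ 0.1 -0.   0.2]
```

Request:
arm_command(
  motion=[
    {"x":3,"y":-2,"z":15,"rx":0,"ry":0,"rz":0,"hand":-1},
    {"x":3,"y":-2,"z":35,"rx":0,"ry":0,"rz":0,"hand":-1},
    {"x":3,"y":-2,"z":52,"rx":0,"ry":0,"rz":0,"hand":-1},
    {"x":3,"y":-2,"z":65,"rx":0,"ry":0,"rz":0,"hand":-1},
    {"x":3,"y":-2,"z":72,"rx":0,"ry":0,"rz":0,"hand":-1},
    {"x":3,"y":-2,"z":73,"rx":0,"ry":0,"rz":0,"hand":-1},
    {"x":3,"y":-2,"z":73,"rx":0,"ry":0,"rz":0,"hand":-1},
  ],
)

```text
clock: 11.72
tcp_pos: [0.4634, 0.2707, 0.1073]
orientation: [0.0, 0.706, 0.709, 0.0]
wrist_force: [0.2, 0.0, 0.9]
finger_gap: 0.0856
```

```bash
python3 -c "
from h import *
cam('side','side7')
plan((.464,.2705,.107,0));print(get_state()['wrist_force'])"
```

```text
t 11.78 tcp [0.4635 0.2708 0.1074] yaw_y 0.23 gap 0.0854 j [ 0.38  0.31 -0.27  0.99  0.    1.95]
(0.464, 0.2705, 0.107) xyz [-0.3  0.5  0.4] r [ 0.1 -0.   0.2]
[ 0.45898611 -0.05238161 -0.5394409 ]
```

View pics/side7.png

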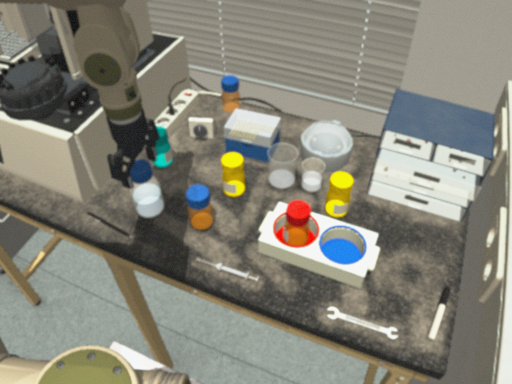

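The fingers straddle the blue cap at about (140,165). I'll close and lift.

Request:
arm_command(
  motion=[
    {"x":0,"y":0,"z":0,"rx":0,"ry":0,"rz":0,"hand":1},
    {"x":0,"y":0,"z":0,"rx":0,"ry":0,"rz":0,"hand":1},
    {"x":0,"y":0,"z":0,"rx":0,"ry":0,"rz":0,"hand":1},
    {"x":0,"y":0,"z":0,"rx":0,"ry":0,"rz":0,"hand":1},
    {"x":0,"y":0,"z":0,"rx":0,"ry":0,"rz":0,"hand":1},
    {"x":0,"y":0,"z":0,"rx":0,"ry":0,"rz":0,"hand":1},
  ],
  force=50,
)

```text
clock: 12.52
tcp_pos: [0.4641, 0.2709, 0.1077]
orientation: [0.001, 0.706, 0.708, 0.001]
wrist_force: [1.2, 0.6, 5.7]
finger_gap: 0.0513
```

Request:
arm_command(
  motion=[
    {"x":0,"y":0,"z":-5,"rx":0,"ry":0,"rz":0,"hand":1},
    {"x":0,"y":0,"z":-12,"rx":0,"ry":0,"rz":0,"hand":1},
    {"x":0,"y":0,"z":-12,"rx":0,"ry":0,"rz":0,"hand":1},
  ],
)

```text
clock: 12.9
tcp_pos: [0.463, 0.2706, 0.119]
orientation: [-0.0, 0.706, 0.709, -0.0]
wrist_force: [-0.9, 0.3, -3.4]
finger_gap: 0.0514
```

```bash
python3 -c "
from h import *
plan((.464,.2705,.31,0),(.507,-.1803,.31,0));print(get_state()['wrist_force'])"
```

```text
t 12.9 tcp [0.463  0.2706 0.119 ] yaw_y 0.23 gap 0.0514 j [ 0.38  0.3  -0.26  1.01  0.    1.95]
(0.464, 0.2705, 0.31) xyz [-1.00e-01  1.00e+00 -1.91e+02] r [-0.  -0.   0.2]
(0.507, -0.1803, 0.31) xyz [-451.1   42.2 -191.1] r [-0.  -0.   0.2]
[-0.89740013  0.25931526 -3.38207566]
```

Request:
arm_command(
  motion=[
    {"x":0,"y":0,"z":-25,"rx":0,"ry":0,"rz":0,"hand":1},
    {"x":0,"y":0,"z":-60,"rx":0,"ry":0,"rz":0,"hand":1},
    {"x":0,"y":0,"z":-100,"rx":0,"ry":0,"rz":0,"hand":1},
    {"x":0,"y":0,"z":-140,"rx":0,"ry":0,"rz":0,"hand":1},
    {"x":-10,"y":1,"z":-165,"rx":0,"ry":0,"rz":0,"hand":1},
    {"x":-40,"y":4,"z":-170,"rx":0,"ry":0,"rz":0,"hand":1},
    {"x":-80,"y":8,"z":-170,"rx":0,"ry":0,"rz":0,"hand":1},
    {"x":-120,"y":12,"z":-170,"rx":0,"ry":0,"rz":0,"hand":1},
    {"x":-150,"y":15,"z":-170,"rx":0,"ry":0,"rz":0,"hand":1},
    {"x":-160,"y":15,"z":-170,"rx":0,"ry":0,"rz":0,"hand":1},
  ],
)

```text
clock: 14.15
tcp_pos: [0.4786, 0.1093, 0.2885]
orientation: [-0.0, 0.706, 0.708, -0.0]
wrist_force: [0.2, 0.1, -2.8]
finger_gap: 0.0513
```

```bash
python3 -c "
from h import *
cam('side','side8')
plan((.507,-.1803,.29,0));print(get_state()['wrist_force'])"
```

```text
t 14.2 tcp [0.4785 0.109  0.2885] yaw_y 0.11 gap 0.0512 j [ 0.06  0.14 -0.04  1.39 -0.    1.63]
(0.507, -0.1803, 0.29) xyz [-289.3   27.9   -1.4] r [-0.   0.   0.1]
[-0.0041146  -0.48717357 -2.5574539 ]
```

View pics/side8.png

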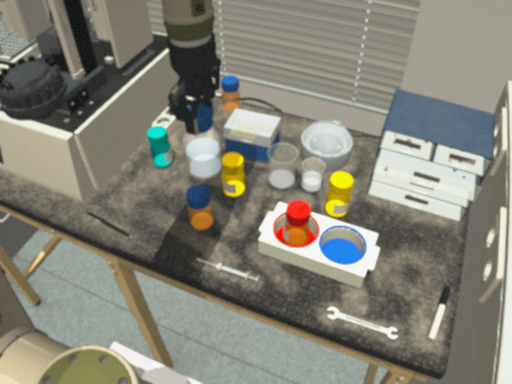

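The clear bottle hangs upright at about (203,145). I'll carry on to the blue well.

Request:
arm_command(
  motion=[
    {"x":-25,"y":2,"z":0,"rx":0,"ry":0,"rz":0,"hand":1},
    {"x":-65,"y":6,"z":0,"rx":0,"ry":0,"rz":0,"hand":1},
    {"x":-105,"y":10,"z":0,"rx":0,"ry":0,"rz":0,"hand":1},
    {"x":-145,"y":14,"z":0,"rx":0,"ry":0,"rz":0,"hand":1},
    {"x":-185,"y":18,"z":0,"rx":0,"ry":0,"rz":0,"hand":1},
    {"x":-225,"y":22,"z":0,"rx":0,"ry":0,"rz":0,"hand":1},
    {"x":-260,"y":25,"z":0,"rx":0,"ry":0,"rz":0,"hand":1},
    {"x":-280,"y":27,"z":0,"rx":0,"ry":0,"rz":0,"hand":1},
    {"x":-289,"y":28,"z":0,"rx":0,"ry":0,"rz":0,"hand":1},
    {"x":-289,"y":28,"z":0,"rx":0,"ry":0,"rz":0,"hand":1},
  ],
)

```text
clock: 15.45
tcp_pos: [0.5079, -0.1777, 0.2886]
orientation: [-0.0, 0.706, 0.709, 0.0]
wrist_force: [0.1, 0.6, -2.9]
finger_gap: 0.051
```

```bash
python3 -c "
from h import *
plan((.507,-.1803,.116,0))"
```

```text
t 15.45 tcp [ 0.5079 -0.1777  0.2886] yaw_y 0.24 gap 0.051 j [-0.49  0.23  0.08  1.42  0.    1.08]
(0.507, -0.1803, 0.116) xyz [ -2.7  -0.9 172.6] r [-0.  -0.   0.2]
```

Request:
arm_command(
  motion=[
    {"x":-2,"y":-1,"z":20,"rx":0,"ry":0,"rz":0,"hand":1},
    {"x":-2,"y":-1,"z":50,"rx":0,"ry":0,"rz":0,"hand":1},
    {"x":-2,"y":-1,"z":80,"rx":0,"ry":0,"rz":0,"hand":1},
    {"x":-2,"y":-1,"z":100,"rx":0,"ry":0,"rz":0,"hand":1},
    {"x":-2,"y":-1,"z":110,"rx":0,"ry":0,"rz":0,"hand":1},
    {"x":-2,"y":-1,"z":112,"rx":0,"ry":0,"rz":0,"hand":1},
    {"x":-2,"y":-1,"z":112,"rx":0,"ry":0,"rz":0,"hand":1},
  ],
)

```text
clock: 16.32
tcp_pos: [0.5074, -0.1801, 0.1776]
orientation: [0.001, 0.706, 0.709, 0.0]
wrist_force: [-0.0, -0.5, -2.2]
finger_gap: 0.0508
```

```bash
python3 -c "
from h import *
cam('side','side9')
plan((.507,-.1803,.115,0));print(get_state()['wrist_force'])"
```

```text
t 16.38 tcp [ 0.5074 -0.1803  0.1778] yaw_y 0.25 gap 0.0511 j [-0.49  0.26 -0.15  1.15  0.    1.08]
(0.507, -0.1803, 0.115) xyz [ 0.1 -0.5 62.8] r [0.1 0.  0.2]
[-0.49656493  0.42934389 -3.13082236]
```

View pics/side9.png

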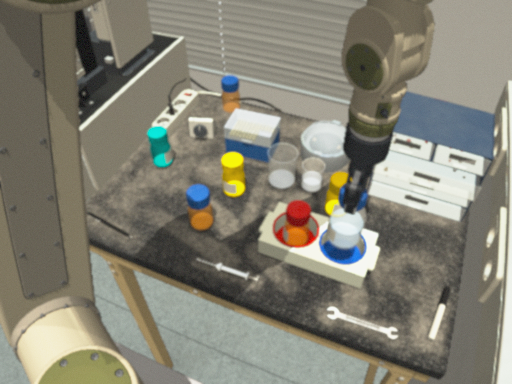

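The bottle hangs over the blue well at about (345,230). I'll lower it gently.

Request:
arm_command(
  motion=[
    {"x":0,"y":0,"z":15,"rx":0,"ry":0,"rz":0,"hand":1},
    {"x":0,"y":0,"z":30,"rx":0,"ry":0,"rz":0,"hand":1},
    {"x":0,"y":0,"z":43,"rx":0,"ry":0,"rz":0,"hand":1},
    {"x":0,"y":0,"z":52,"rx":0,"ry":0,"rz":0,"hand":1},
    {"x":0,"y":0,"z":57,"rx":0,"ry":0,"rz":0,"hand":1},
    {"x":0,"y":0,"z":60,"rx":0,"ry":0,"rz":0,"hand":1},
    {"x":0,"y":0,"z":62,"rx":0,"ry":0,"rz":0,"hand":1},
    {"x":0,"y":0,"z":62,"rx":0,"ry":0,"rz":0,"hand":1},
  ],
)

```text
clock: 17.38
tcp_pos: [0.5071, -0.1803, 0.115]
orientation: [0.0, 0.706, 0.709, 0.0]
wrist_force: [0.6, -0.4, -2.7]
finger_gap: 0.0508
```

Request:
arm_command(
  motion=[
    {"x":0,"y":0,"z":1,"rx":0,"ry":0,"rz":0,"hand":1},
    {"x":0,"y":0,"z":1,"rx":0,"ry":0,"rz":0,"hand":1},
  ],
)

```text
clock: 17.62
tcp_pos: [0.5072, -0.1805, 0.1147]
orientation: [0.001, 0.706, 0.709, 0.0]
wrist_force: [-0.7, 1.3, 6.0]
finger_gap: 0.0512
```

Contact is felt (+6 N). Releasing.

Request:
arm_command(
  motion=[
    {"x":0,"y":0,"z":0,"rx":0,"ry":0,"rz":0,"hand":0},
    {"x":0,"y":0,"z":0,"rx":0,"ry":0,"rz":0,"hand":-0.3},
    {"x":0,"y":0,"z":0,"rx":0,"ry":0,"rz":0,"hand":-0.6},
    {"x":0,"y":0,"z":0,"rx":0,"ry":0,"rz":0,"hand":-1},
    {"x":0,"y":0,"z":0,"rx":0,"ry":0,"rz":0,"hand":-1},
    {"x":0,"y":0,"z":0,"rx":0,"ry":0,"rz":0,"hand":-1},
  ],
)

```text
clock: 18.38
tcp_pos: [0.5068, -0.1802, 0.1137]
orientation: [-0.0, 0.706, 0.709, 0.0]
wrist_force: [0.5, -0.1, -0.2]
finger_gap: 0.0854
```

Request:
arm_command(
  motion=[
    {"x":0,"y":0,"z":-15,"rx":0,"ry":0,"rz":0,"hand":-1},
    {"x":0,"y":0,"z":-45,"rx":0,"ry":0,"rz":0,"hand":-1},
    {"x":0,"y":0,"z":-90,"rx":0,"ry":0,"rz":0,"hand":-1},
    {"x":0,"y":0,"z":-130,"rx":0,"ry":0,"rz":0,"hand":-1},
    {"x":0,"y":0,"z":-150,"rx":0,"ry":0,"rz":0,"hand":-1},
    {"x":40,"y":-10,"z":-160,"rx":0,"ry":0,"rz":0,"hand":-1},
    {"x":90,"y":-20,"z":-160,"rx":0,"ry":0,"rz":0,"hand":-1},
    {"x":140,"y":-30,"z":-160,"rx":0,"ry":0,"rz":0,"hand":-1},
    {"x":180,"y":-40,"z":-160,"rx":0,"ry":0,"rz":0,"hand":-1},
    {"x":180,"y":-40,"z":-160,"rx":0,"ry":0,"rz":0,"hand":-1},
  ],
)

```text
clock: 19.62
tcp_pos: [0.4654, 0.0018, 0.2753]
orientation: [0.001, 0.704, 0.71, 0.001]
wrist_force: [0.4, 0.1, 0.2]
finger_gap: 0.0853
```

```bash
python3 - <<'E'
from h import *
p=cam('side','side10')
v,u=np.mgrid[0:384,0:512]; W=world(p,np.c_[u.ravel(),v.ravel()]).reshape(384,512,3)
hsv=cv2.cvtColor(p['image'],cv2.COLOR_RGB2HSV); H,S,V=[hsv[...,i].astype(int) for i in range(3)]
ok=p['z_map']>0
red=((H<8)|(H>172))&(S>150)&(V>80)&ok; blue=(H>100)&(H<125)&(S>130)&ok
for m,c,z in((red,-.077,.113),(blue,-.18,.148)):
    X=W[m&(abs(W[...,2]-z)<.01)&(abs(W[...,1]-c)<.05)&(abs(W[...,0]-.507)<.05)]; print(len(X),cv2.minEnclosingCircle(X[:,:2].astype(np.float32)),X[:,2].max(), np.median(X[:,2]))
plan()
E
```

```text
389 ((0.5077747702598572, -0.07598047703504562), 0.025860043242573738) 0.11631110671440173 0.11210868073444533
432 ((0.5030919313430786, -0.17813661694526672), 0.024462664499878883) 0.15107082601765395 0.14720584981234863
t 19.68 tcp [0.4661 0.0006 0.2751] yaw_y 0.38 gap 0.0853 j [-0.17  0.09 -0.13  1.35 -0.    1.39]
```

View pics/side10.png

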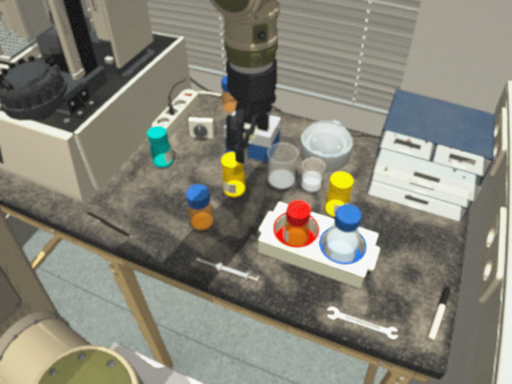

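The picture shows both bottles upright in the right wells, red cap at (298,212) and blue cap at (347,217). The arm is clear and still.

```bash
python3 -c "
from h import *
print(hand_in())"
```

```text
the job is handed in; nothing more can be done
None
```

I put the red-capped brown bottle in the red-collared well and the blue-capped clear bottle in the blue-collared well, then handed the job in at about 19.7 s of the 64 s allowed. `hand_in` gives no verdict, so success rests on my own checks.

- **Placing:** I gripped each bottle by its cap. I lowered it until I felt light contact with the well floor, 3–6 N at the wrist, then opened the fingers in stages so neither was dropped.
- **Brown bottle:** its cap is about 1 mm from the well's centre. The cap top reads about 112 mm above the bench, against 113 mm expected when standing on the floor.
- **Clear bottle:** its cap is about 4 mm from the well's centre. The cap top reads about 147 mm, against 148 mm expected.
- **Final view:** both bottles look upright, and the arm is clear of everything with the fingers open. I judged the tilt by eye, without measuring it. The other bottles were left alone.

One reading disagreed: the fingers read a 51 mm opening on the clear bottle's cap, against 48 mm on the brown's, though both caps are 49 mm. The bottle hung straight and was held securely, so I carried on.

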